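# Read the pressure of a resin curing pot with a pencil gauge

## Task

Check the air pressure in the curing pot: take the pencil gauge out of its wooden rest, press it straight down onto the tank valve on the pot's lid until it is fully home and the rod has come right out and stopped, and keep it there for about a second. Press firmly but not hard: about 12 N is plenty, and above 18 N the valve is damaged. Then set the gauge gently back in its rest the way it lay, with the reading still showing: nothing may touch the rod, and the other things on the table stay where they are.

Things in the scene. Friction and masses are not known exactly. Their poses are not given: they have to be found in the camera images.
- gauge: Pencil pressure gauge, about 95 g, with a brass chuck (16 mm across, 33 mm long) pointing down from a steel head and a level steel barrel, 12 mm thick, from the head to 112 mm out. Origin: centre of the chuck's open mouth, its lowest face; z up along the chuck, x along the barrel from the head to the rod's end.
- gauge_head (a point): Centre of the gauge's steel head block, the place to grip (across y): 26 mm (x) by 16 mm (y) by 22 mm high, on the chuck's axis, 44 mm above the mouth.
- gauge_seal (a point): Rubber seal inside the chuck, 9 mm above the mouth, on the chuck's axis. A 2.4 mm depressor peg stands 5 mm down from it. The chuck's bore is 10.8 mm wide, flared to 13.6 mm over the last 2 mm at the mouth.
- rod (a joint): How far the white indicator rod stands out of the barrel's end, in m: 0 at the start, at most 0.036. Only air from the opened valve pushes it out, as the core pin goes in; light friction then keeps it, so it still shows the reading when the gauge is taken off. Full readings of this pot lie between 0.015 and 0.033 and differ each time.
- rod_tip (a point): Outer face of the red button (10 mm wide) on the end of the indicator rod; with the rod in, 116.5 mm from the chuck's axis along the gauge's x and 44 mm above the mouth.
- pot: Two-litre pressure pot for curing resin, fixed: aluminium can, blue lid 172 mm across with four wing nuts (185 mm over them). Origin: centre of its underside; the lid's top is 150 mm above. Relief valve, red-handled cock, plug and wing nuts stand at most 36 mm above the lid and 45 mm or more from the tank valve's axis.
- valve_foot (a point): Point on the lid's top on the axis of the upright brass tank valve, 34 mm from the pot's centre on its -x side. The valve is a hex with a threaded nose above it, 8 mm thick. The nose's rim is 30 mm above this point, give or take 5 mm: the valve is screwed into its taper thread to a depth that differs each time and is not measured.
- core_pin (a joint): Travel of the sprung pin in the valve's nose, in m: 0 shut (its face 0.5 mm below the rim), about 0.003 with the gauge home, its seal on the rim, a hard stop. The peg meets the pin with the mouth about 4.5 mm below the rim; from there it takes 2 N, rising to 6 N as the rod comes out and 8 to 10 N just before home, then rises steeply. From 0.002 on the reading is full.
- rest: Wooden rest of the gauge, 150 by 50 mm, fixed. Origin: on its underside, under the centre of the socket for the chuck; x runs from the socket along the barrel. The socket is a 21 mm square hole in a block 50 by 44 mm, 26 mm high, its floor 10 mm above the underside; the gauge lies with its mouth on that floor and its x along the rest's x.
- saddle (a point): Middle of the floor of the rest's forked saddle for the barrel, 90 mm from the socket along the rest's x, 48 mm high; its two prongs reach 60 mm high and are 19 mm apart.
- cup_ochre: Clear open cup with ochre petals, 62 mm across, 42 mm high, origin at its underside. Leave alone.
- cup_plum: Clear open cup with plum petals, same size. Leave alone.
- cup_teal: Clear open cup with teal petals, same size. Leave alone.
- coaster: Cast resin disc with flowers, 92 mm across, 8 mm high. Leave alone.
- brush_a: Blue brush lying, 178 mm long, 8 mm thick, origin at mid-length. Leave alone.
- brush_b: Second blue brush, same. Leave alone.
- tweezers: Black tweezers lying, 125 mm long. Leave alone.
- hardener: Clear bottle of hardener, 52 mm across, 110 mm high. Leave alone.

How it is judged:
By the outcome, as a careful person would: the job done as asked, in the order asked, and still so for the second after the job is handed in, with the robot touching nothing.
It also fails if it takes over 67 s, if anything falls off the work surface, if the arm or the gripper's body presses on something with over 40 N, if the wrist force passes 120 N, or if a joint passes its speed limit or range.

## Robot

A 6-joint arm with a two-finger parallel gripper is mounted at the origin on the work surface. World frame = base frame: x ahead of the robot, y to its left, z up, the work surface at z = 0. Lengths are in m, angles in rad, forces in N, time in s.
With the tool pointing down it reaches from about 0.425 to 0.95 m from the base axis. Payload 3.5 kg.
Tool frame: the origin (TCP) lies midway between the tips of the shut fingers; the grasp point (between the pads) lies 19 mm behind it; z points along the fingers, y is the line along which they close (so a half turn about z gives the same grasp; the last joint's range is limited). The gripper opens to 85 mm and grips with 20 to 120 N. Pads are 22 mm wide; open, the fingers measure 114 mm over their backs; the gripper's body (76 mm by 85 mm) begins 54 mm behind the grasp point. The pads swing forward as they close: fully open they stand 13 mm farther back than shut.
Start: joints at [-1.452, 0.286, 1.577, -0, 1.279, -0.15], TCP at [0.179, -0.651, 0.231] pointing down, gripper open.
Joint ranges: [-2.77, 2.77], [-0.9, 2.22], [0.21, 2.48], [-1.53, 4.67], [0.24, 2.81], [-2.84, 2.84]. Speed limits (rad/s): [2.79, 2.79, 3.14, 3.14, 3.14, 3.14].

## Interface

Orientations are given as a unit quaternion [x, y, z, w].
In Python, from plant import ctrl gives the robot as it stands. The module is installed in compiled form; this text tells all that it offers.
- The arm moves only by the shell command python3 -m inch 'ROWS' [FORCE]. ROWS is JSON, a list of rows, each a list of 5 numbers: the closure, from 0 (fully open) to 1 (shut), then the shift along the tool's x, y, z in m, then the turn about the tool's z in degrees. A call has 1 to 5 rows; each row is the pose to reach, as a shift and turn from the pose commanded when the call began, along the tool's axes at that moment; what a row does not reach only later rows make up. A row lasts 1/12 s, in which the tool goes at most 41.7 mm and 7.16 degrees, less where a joint would pass 70% of its speed; a pose out of reach is approached as far as the arm can. A call with a gripper value outside its range is refused whole. The fingers move at their own pace and stop on an object; FORCE is the grip in N (left out, the last holds). Time passes only in rows, so rows that repeat a pose let the fingers close. It gives the time, the measured TCP pose, the force, the opening and the grip force at its end, in the units of the state.
- ctrl.get_state(): the state, without advancing time (a new reading comes with each control period).
- ctrl.read_camera(name): name is "scene" or "top"; returns a dict with "pixels" (420x560x3 uint8, red, green, blue), "depth" (420x560 float32, m along the optical axis (not along the pixel's ray), 0 where there is no reading), "fx", "fy", "cx", "cy" (pixels), "D" ([k1, k2, p1, p2, k3] as OpenCV has them; the pictures are not rectified), "xyz" and "rotation" of the camera in the world. Camera axes: x right, y down, z forward; pixel columns grow to the right and rows downward; lengths in m; the calibration is good to about 2 mm. A picture is of the moment at which its call begins.
- ctrl.sign_off(): hands the job in; it is judged then, once.
Trained networks look in a picture, given as the dict that the camera call returned (one of the last four; its "shot" number tells which), for a name from the list of things; names that differ only in an ending like _2 or _b are one class to them, and where a whole thing is asked for, a point or a joint stands for the part that bears it (a point fixed in the world has none). Each returns a list of dicts, best first, with "score" (0 to 1); they miss things now and then, are a little off and sometimes report something else, mostly with a low value. They report only what shows in the picture. A call takes as long as a camera call.
- ctrl.spot_in(query, picture): "at" ([column, row] in pixels, amid what is visible of it).
- ctrl.tip_of(query, picture): "at" ([column, row] in pixels: a listed point, or the origin of a listed thing).
The state is a dict: "time": time; "qpos": joint angles; "dq": joint speeds; "joint_efforts": joint torques, N m; "eef_pos": TCP position; "tcp_rot": TCP orientation; "contact_force": force on the tool from outside, world axes, zero at the start; "wrist_torque": the same for the moment, N m; "opening": opening from 0.0 (shut) to 1.0 (fully open); "finger_force": force on a finger pad.
Only numpy, scipy, OpenCV 4.12 (cv2) and the standard library are available. Lean on these libraries where they do the work, as an engineer would, in place of code of your own. Each camera call takes 0.05 s, during which the arm holds its last target. There are 200 camera calls.

## Working session

There is one attempt and no reset: what is moved stays moved. The work goes in short steps, Python scripts to look and compute and a shell command to move; the robot and the scene stay as the last step left them, time stands still between calls to the robot, and variables do not carry over. Pictures are saved under pics/ and viewed, at most 10 in all, crops included, and the job is handed in when it is done.

```bash
mkdir -p pics
cat > h.py <<'E'
import numpy as np, cv2
from plant import ctrl
from scipy.spatial.transform import Rotation as R
def rot(c):
    r=np.array(c["rotation"],float)
    return r if r.shape==(3,3) else R.from_quat(r).as_matrix()
def ray(c,uv):
    K=np.array([[c["fx"],0,c["cx"]],[0,c["fy"],c["cy"]],[0,0,1.]])
    p=cv2.undistortPoints(np.array([[uv]],float),K,np.array(c["D"],float))[0,0]
    return np.array([p[0],p[1],1.])
def at_depth(c,uv,w=1):
    u,v=map(int,np.round(uv)); d=c["depth"][max(v-w,0):v+w+1,max(u-w,0):u+w+1]; d=d[d>0]
    return rot(c)@(ray(c,uv)*np.median(d))+np.array(c["xyz"]) if len(d) else None
def at_z(c,uv,z):
    d=rot(c)@ray(c,uv); o=np.array(c["xyz"]); return o+d*(z-o[2])/d[2]
def proj(c,P):
    K=np.array([[c["fx"],0,c["cx"]],[0,c["fy"],c["cy"]],[0,0,1.]])
    r=rot(c).T; t=-r@np.array(c["xyz"])
    return cv2.projectPoints(np.array(P,float).reshape(-1,1,3),cv2.Rodrigues(r)[0],t,K,np.array(c["D"],float))[0][:,0]
def tip2(q,A,B):
    "triangulate best tips from two pictures"
    a=ctrl.tip_of(q,A);b=ctrl.tip_of(q,B)
    out=[]
    for x in a[:2]:
        for y in b[:2]:
            d1=rot(A)@ray(A,x["at"]);d2=rot(B)@ray(B,y["at"]);o1=np.array(A["xyz"]);o2=np.array(B["xyz"])
            s=np.linalg.lstsq(np.c_[d1,-d2],o2-o1,rcond=None)[0]
            p1=o1+s[0]*d1;p2=o2+s[1]*d2
            out.append((np.round((p1+p2)/2,4),round(np.linalg.norm(p1-p2),4),round(x["score"],2),round(y["score"],2)))
    return out
def save(c,n,box=None,k=1):
    im=c["pixels"][:,:,::-1]
    if box: im=im[box[1]:box[3],box[0]:box[2]]
    cv2.imwrite("pics/"+n,cv2.resize(im,None,fx=k,fy=k,interpolation=cv2.INTER_CUBIC))
E
python3 - <<'E'
from h import *
S=ctrl.read_camera("scene");T=ctrl.read_camera("top")
save(S,"s0.png");save(T,"t0.png")
for n,c in(("S",S),("T",T)): print(n,np.round(c["xyz"],3),np.round(rot(c)[:,2],2),np.round(c["fx"]))
for q in["gauge","gauge_head","gauge_seal","rod_tip","pot","valve_foot","rest","saddle"]:
    for r in tip2(q,S,T): print(q,*r)
    for n,c in(("S",S),("T",T)):
        for r in ctrl.tip_of(q,c)[:1]: print("  ",n,np.round(r["at"],1),round(r["score"],2),at_depth(c,r["at"]))
print(ctrl.get_state())
E
```

```text
S [1.126 0.51  0.762] [-0.56 -0.52 -0.64] 383.0
T [0.348 0.018 1.544] [ 0.15 -0.02 -0.99] 474.0
gauge [ 0.4637 -0.2411  0.0018] 0.0102 0.47 0.54
gauge [0.4697 0.1385 0.2179] 0.6733 0.45 0.54
   S [253.  200.7] 0.47 [ 0.48615594 -0.22298633  0.02468053]
   T [347.9 248.2] 0.54 [ 0.45878636 -0.2337354   0.02283604]
gauge_head [ 0.4676 -0.2496  0.0377] 0.0022 0.68 0.58
gauge_head [0.7133 0.132  0.352 ] 0.1282 0.68 0.44
   S [251.9 191.5] 0.68 [ 0.47926341 -0.23447946  0.05116927]
   T [353.8 244.8] 0.58 [ 0.46601098 -0.24539882  0.06628112]
gauge_seal [ 0.472  -0.2496  0.0171] 0.0022 0.72 0.46
gauge_seal [ 0.6488 -0.0068  0.2338] 0.0514 0.72 0.25
gauge_seal [ 0.4449 -0.2127 -0.1949] 0.1671 0.58 0.46
gauge_seal [0.6432 0.0353 0.0941] 0.0593 0.58 0.25
   S [250.4 197.1] 0.72 [ 0.47594763 -0.2467249   0.02094462]
   T [352.1 244.4] 0.46 [ 0.46746956 -0.24044612  0.06448543]
pot [ 0.5078  0.2357 -0.0074] 0.0004 0.6 0.58
pot [ 0.4745 -0.0996  0.0246] 0.6551 0.6 0.3
pot [0.584  0.1019 0.2912] 0.2819 0.33 0.58
pot [ 0.4559 -0.3764  0.007 ] 0.1635 0.33 0.3
   S [368.  291.5] 0.6 [0.57761774 0.2
[... 869 characters left out ...]
rray([-1.45200609e+00,  2.86314109e-01,  1.57671966e+00,  1.68758373e-05,
        1.27856750e+00, -1.50013358e-01]), 'dq': array([-6.07282976e-04, -3.49383532e-04,  6.97978113e-04,  2.91273330e-04,
        5.00705605e-05,  9.98714931e-04]), 'joint_efforts': array([ 2.70703767e-04, -4.05947900e+01, -2.92929983e+01, -9.82583811e-05,
        6.14439123e-04,  2.58866608e-07]), 'eef_pos': array([ 0.17928737, -0.65073976,  0.23130479]), 'tcp_rot': array([ 9.90981992e-01,  1.33995116e-01,  8.14644099e-06, -4.18122249e-06]), 'contact_force': array([-0.06087742, -0.18185353,  0.46134714]), 'wrist_torque': array([0.00041752, 0.01079455, 0.01648613]), 'finger_force': 0.0, 'opening': 0.9981369439956774}
```

View pictures.

View pics/s0.png

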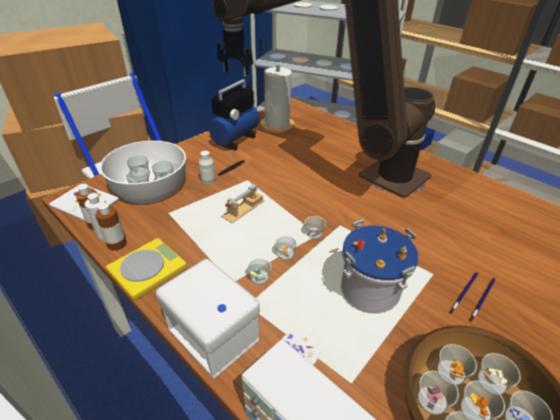

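View pics/t0.png

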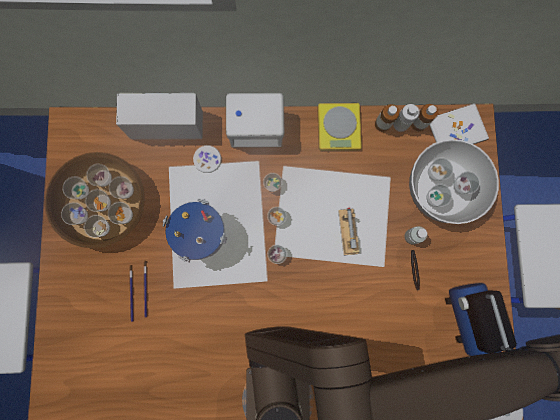

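Run:
```python
from h import *
S=ctrl.read_camera("scene");T=ctrl.read_camera("top")
np.savez("s1.npz",**{n+k:v for n,c in(("S",S),("T",T)) for k,v in c.items()})
a=cv2.resize(T["pixels"][195:270,320:380,::-1],None,fx=6,fy=6,interpolation=cv2.INTER_CUBIC)
b=cv2.resize(T["pixels"][195:270,160:235,::-1],None,fx=6,fy=6,interpolation=cv2.INTER_CUBIC)
cv2.imwrite("pics/c1.png",np.hstack([a[:450],b[:450,:440]]))
a=cv2.resize(S["pixels"][180:225,215:270,::-1],None,fx=7,fy=7,interpolation=cv2.INTER_CUBIC)
b=cv2.resize(S["pixels"][222:285,340:420,::-1],None,fx=5,fy=5,interpolation=cv2.INTER_CUBIC)
cv2.imwrite("pics/c2.png",np.hstack([a[:315],b[:315]]))
def cloud(c):
    v,u=np.nonzero(c["depth"]>0); K=np.array([[c["fx"],0,c["cx"]],[0,c["fy"],c["cy"]],[0,0,1.]])
    p=cv2.undistortPoints(np.c_[u,v].astype(float)[:,None],K,np.array(c["D"],float))[:,0]
    return (np.c_[p,np.ones(len(p))]*c["depth"][v,u][:,None])@rot(c).T+np.array(c["xyz"])
for n,c in(("S",S),("T",T)):
    P=cloud(c)
    print(n,"table z",np.median(P[(abs(P[:,0]-.5)<.1)&(abs(P[:,1]+.1)<.05)][:,2]))
    m=(abs(P[:,0]-.51)<.09)&(abs(P[:,1]+.24)<.06)
    Q=P[m]
    for lo,hi in((.02,.03),(.045,.0615),(.0615,.075)):
        q=Q[(Q[:,2]>lo)&(Q[:,2]<hi)]; 
        if len(q)>3: print(lo,len(q),q.mean(0).round(4),q.min(0).round(3),q.max(0).round(3),np.degrees(np.arctan(np.polyfit(q[:,0],q[:,1],1)[0])).round(1))
    Q=P[(np.hypot(P[:,0]-.4765,P[:,1]-.2165)<.02)&(P[:,2]>.16)]; print("valve\n",Q[np.argsort(-Q[:,2])][:14].round(4))
    L=P[(abs(P[:,2]-.15)<.006)&(np.hypot(P[:,0]-.5,P[:,1]-.23)<.11)]
    print("lid",len(L),L.mean(0),cv2.minEnclosingCircle(L[:,:2].astype(np.float32)))
```

```text
S table z -0.00024529344854362645
0.02 142 [ 0.4864 -0.2361  0.0244] [ 0.441 -0.264  0.02 ] [ 0.568 -0.216  0.03 ] 2.0
0.045 185 [ 0.5315 -0.2343  0.0554] [ 0.46  -0.254  0.045] [ 0.588 -0.217  0.061] 3.5
0.0615 26 [ 0.4738 -0.2401  0.0638] [ 0.458 -0.251  0.062] [ 0.567 -0.231  0.066] 5.3
valve
 [[0.4827 0.2283 0.1835]
 [0.4817 0.2225 0.1822]
 [0.4777 0.2255 0.1817]
 [0.479  0.229  0.1816]
 [0.4756 0.2269 0.1813]
 [0.4818 0.2255 0.1812]
 [0.4757 0.2216 0.1811]
 [0.4785 0.2234 0.1809]
 [0.4811 0.2281 0.1793]
 [0.4814 0.2229 0.1793]
 [0.4821 0.2262 0.1787]
 [0.484  0.2276 0.1777]
 [0.4821 0.2238 0.1772]
 [0.4797 0.2282 0.1754]]
lid 2798 [0.51557411 0.2443096  0.14936866] ((0.5136762857437134, 0.24363908171653748), 0.09294107556343079)
T table z -4.176168735803287e-05
0.02 131 [ 0.4727 -0.2406  0.0255] [ 0.446 -0.269  0.02 ] [ 0.563 -0.218  0.03 ] 9.4
0.045 139 [ 0.533  -0.2369  0.0558] [ 0.457 -0.253  0.045] [ 0.584 -0.217  0.061] 4.1
0.0615 63 [ 0.4997 -0.2393  0.0648] [ 0.459 -0.25   0.062] [ 0.577 -0.222  0.072] 3.8
valve
 [[0.4788 0.2249 0.1877]
 [0.4819 0.2225 0.1846]
 [0.4764 0.2256 0.1823]
 [0.4822 0.2257 0.1823]
 [0.4794 0.223  0.181 ]
 [0.4795 0.2203 0.18  ]
 [0.4766 0.2232 0.1797]
 [0.4771 0.2212 0.174 ]
 [0.4776 0.2192 0.1682]
 [0.4808 0.2196 0.1653]
 [0.4752 0.2283 0.1647]
 [0.4723 0.2254 0.1643]
 [0.4839 0.2227 0.1641]
 [0.4753 0.2228 0.1627]]
lid 2371 [0.50744109 0.23946555 0.14948324] ((0.5069229006767273, 0.23531688749790192), 0.0905289500951767)
```

View pics/c1.png

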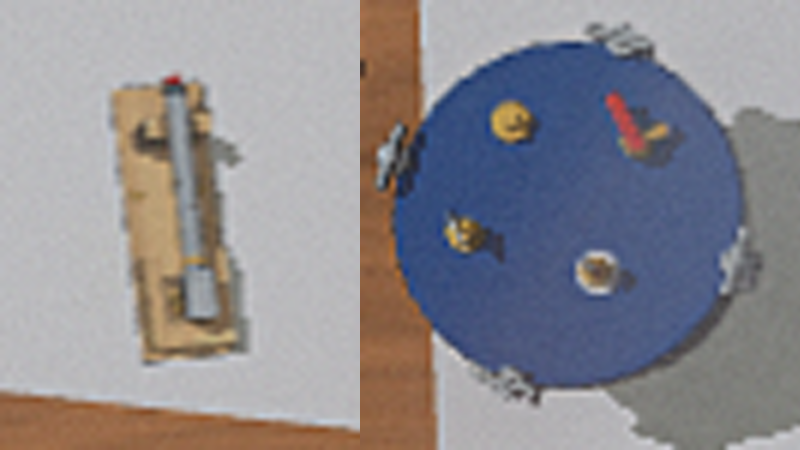

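View pics/c2.png

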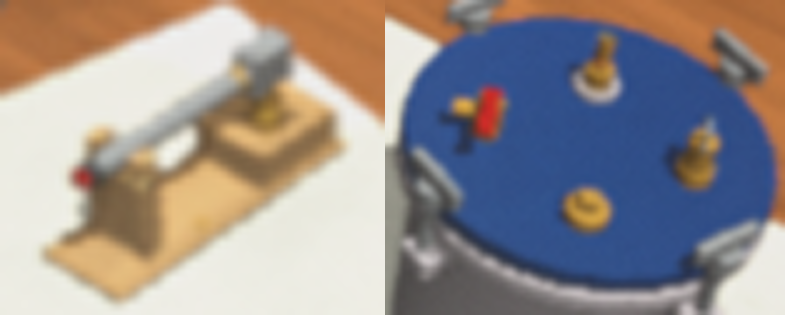

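Run:
```python
from h import *
d=np.load("s1.npz"); g=lambda n:{k[1:]:d[k] for k in d.files if k[0]==n}
S,T=g("S"),g("T")
t=lambda x,y,X0=0:(320+(x-.5)/6+.0,195+y/6)
tr=lambda x,y:(160+(x-360)/6-.4,195+y/6-.4)
tl=lambda x,y:(320+x/6-.4,195+y/6-.4)
for n,uv,z in(("head top ctr",tl(201,291),.065),("barrel far end",tl(175,92),.057),("button",tl(173,79),.054),("washer",tr(597,271),.151),("nose",tr(599,267),.181)):
    print(n,np.round(uv,1),at_z(T,uv,z).round(4))
sl=lambda x,y:(215+x/7-.4,180+y/7-.4); sr=lambda x,y:(340+(x-385)/5-.4,222+y/5-.4)
for n,uv,z in(("head ctr",sl(262,65),.054),("head top",sl(268,43),.065),("button",sl(83,178),.054),("washer",sr(597,82),.151),("nose",sr(606,42),.181)):
    print(n,np.round(uv,1),at_z(S,uv,z).round(4))
# barrel fit: gauge points between head and saddle
def cloud(c):
    v,u=np.nonzero(c["depth"]>0); K=np.array([[c["fx"],0,c["cx"]],[0,c["fy"],c["cy"]],[0,0,1.]])
    p=cv2.undistortPoints(np.c_[u,v].astype(float)[:,None],K,np.array(c["D"],float))[:,0]
    return (np.c_[p,np.ones(len(p))]*c["depth"][v,u][:,None])@rot(c).T+np.array(c["xyz"])
for n,c in(("S",S),("T",T)):
    P=cloud(c)
    for nm,lo,hi,zl in(("barrel",.485,.54,.05),("head",.45,.482,.06)):
        q=P[(P[:,0]>lo)&(P[:,0]<hi)&(abs(P[:,1]+.24)<.03)&(P[:,2]>zl)&(P[:,2]<.075)]
        f=np.polyfit(q[:,0]-.5,q[:,1],1); print(n,nm,len(q),q.mean(0).round(4),"yaw",np.degrees(np.arctan(f[0])).round(1),"y@.5",f[1].round(4))
```

```text
head top ctr [353.1 243.1] [ 0.4715 -0.2436  0.065 ]
barrel far end [348.8 209.9] [ 0.5779 -0.2354  0.057 ]
button [348.4 207.8] [ 0.5854 -0.2351  0.054 ]
washer [199.1 239.8] [0.48   0.2243 0.151 ]
nose [199.4 239.1] [0.4791 0.2189 0.181 ]
head ctr [252.  188.9] [ 0.472  -0.2417  0.054 ]
head top [252.9 185.7] [ 0.4688 -0.2407  0.065 ]
button [226.5 205. ] [ 0.5828 -0.2335  0.054 ]
washer [382. 238.] [0.4764 0.2231 0.151 ]
nose [383.8 230. ] [0.4819 0.2251 0.181 ]
S barrel 56 [ 0.5126 -0.2364  0.0563] yaw 4.9 y@.5 -0.2375
S head 28 [ 0.4703 -0.2407  0.0634] yaw 1.4 y@.5 -0.24
T barrel 67 [ 0.5117 -0.2388  0.0576] yaw 4.9 y@.5 -0.2398
T head 39 [ 0.4701 -0.2421  0.0651] yaw 7.3 y@.5 -0.2382
```

```bash
cat >> h.py <<'E'
def togo(P,yaw_deg):
    s=ctrl.get_state(); r=R.from_quat(s["tcp_rot"]).as_matrix()
    d=r.T@(np.array(P)-s["eef_pos"]); yaw=np.degrees(np.arctan2(r[1,0],r[0,0]))
    print("t",round(s["time"],2),"pos",s["eef_pos"].round(4),"yaw",yaw.round(2),"F",s["contact_force"].round(2),"open",round(s["opening"],3))
    print("shift mm",(d*1e3).round(1),"turn",round((yaw-yaw_deg+180)%360-180,2))
E
python3 -c "
from h import *
togo((.470,-.2415,.16),4.7)"
```

```text
t 1.8 pos [ 0.1793 -0.6507  0.2313] yaw 15.4 F [ 0.28  0.55 -0.13] open 0.998
shift mm [ 388.9 -317.4   71.3] turn 10.7
```

```bash
python3 -m inch '[[0,0.030,-0.0245,0.002,0],[0,0.060,-0.049,0.004,0],[0,0.090,-0.0735,0.006,0],[0,0.120,-0.098,0.008,0],[0,0.150,-0.1225,0.010,0]]' 40
python3 -m inch '[[0,0.030,-0.0245,0.002,0],[0,0.060,-0.049,0.004,0],[0,0.090,-0.0735,0.006,0],[0,0.120,-0.098,0.008,0],[0,0.150,-0.1225,0.010,0]]'
python3 -m inch '[[0,0.030,-0.0245,0.01,5],[0,0.060,-0.049,0.02,10],[0,0.089,-0.0724,0.03,10.7],[0,0.089,-0.0724,0.03,10.7]]'
python3 -c "
from h import *
togo((.470,-.2415,.10),4.7)"
```

```text
time: 2.22
eef_pos: [0.2921, -0.4913, 0.2213]
tcp_rot: [0.991, 0.134, 0.0, 0.0]
contact_force: [1.3, -0.4, 0.3]
opening: 0.999
finger_force: 0.0
time: 2.63
eef_pos: [0.4043, -0.3332, 0.2116]
tcp_rot: [0.991, 0.134, 0.0, 0.0]
contact_force: [0.8, 0.6, 0.8]
opening: 1.003
finger_force: 0.0
time: 2.97
eef_pos: [0.4715, -0.2357, 0.1792]
tcp_rot: [0.999, 0.044, -0.001, -0.002]
contact_force: [-1.3, 0.5, 0.1]
opening: 1.001
finger_force: 0.0
t 2.97 pos [ 0.4715 -0.2357  0.1792] yaw 5.01 F [-1.34  0.49  0.09] open 1.001
shift mm [-1.9  6.  79.2] turn 0.31
```

```bash
python3 -m inch '[[0,0,0,0.03,0],[0,0,0,0.06,0],[0,0,0,0.075,0],[0,0,0,0.075,0]]'
python3 - <<'E'
from h import *
togo((.470,-.2415,.035),4.7)
S=ctrl.read_camera("scene");T=ctrl.read_camera("top");save(S,"s2.png",(190,120,310,225),6)
p=ctrl.get_state()["eef_pos"]
print(proj(S,[p,(.470,-.2415,.054)]),proj(T,[p,(.470,-.2415,.054)]))
E
```

```text
time: 3.3
eef_pos: [0.4675, -0.2397, 0.1022]
tcp_rot: [0.999, 0.041, -0.003, -0.003]
contact_force: [-0.6, 0.8, 0.5]
opening: 1.001
finger_force: 0.0
t 3.3 pos [ 0.4675 -0.2397  0.1022] yaw 4.72 F [-0.63  0.82  0.53] open 1.001
shift mm [ 2.8  2.4 67.2] turn 0.02
[[251.99573852 174.71199078]
 [252.54394687 188.64852894]] [[354.84671701 242.45082004]
 [351.83204499 243.86925268]]
```

View pics/s2.png

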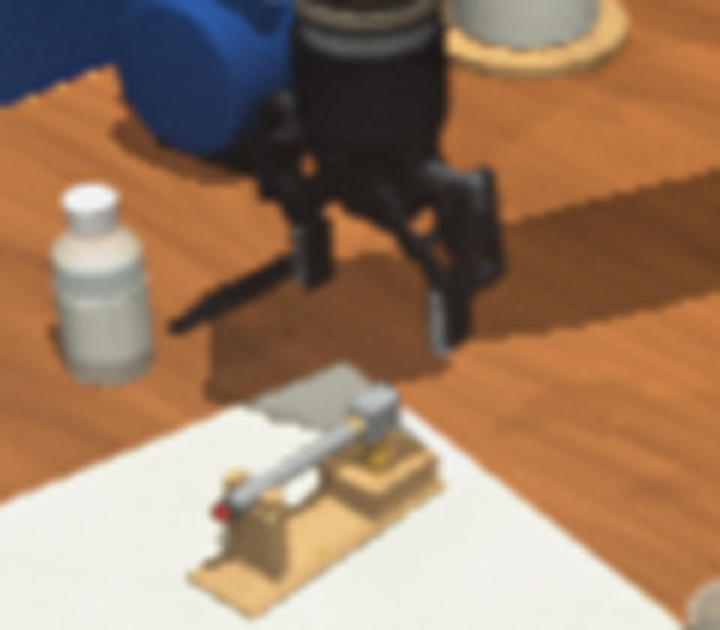

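```bash
python3 -m inch '[[0,0,0,0.025,0],[0,0,0,0.05,0],[0,0,0,0.065,0],[0,0,0,0.071,0],[0,0,0,0.071,0]]'
python3 -m inch '[[0,0,0,0,0],[0,0,0,0,0],[0,0,0,0,0],[0,0,0,0,0]]'
python3 -c "
from h import *
togo((.470,-.2415,.035),4.7)"
```

```text
time: 3.82
eef_pos: [0.4701, -0.2418, 0.0355]
tcp_rot: [0.999, 0.041, -0.0, -0.0]
contact_force: [1.2, -0.6, -0.2]
opening: 1.002
finger_force: 0.0
time: 4.15
eef_pos: [0.4708, -0.2421, 0.0367]
tcp_rot: [0.999, 0.041, 0.001, 0.001]
contact_force: [-0.3, 0.2, -0.2]
opening: 1.002
finger_force: 0.0
t 4.15 pos [ 0.4708 -0.2421  0.0367] yaw 4.71 F [-0.29  0.21 -0.24] open 1.002
shift mm [-0.8 -0.6  1.7] turn 0.01
```

```bash
python3 -m inch '[[0.3,0,0,0,0],[0.5,0,0,0,0],[0.65,0,0,0,0],[0.75,0,0,0,0],[0.8,0,0,0,0]]' 60
python3 -m inch '[[0.9,0,0,0,0],[1,0,0,0,0],[1,0,0,0,0],[1,0,0,0,0],[1,0,0,0,0]]' 60
python3 -m inch '[[1,0,0,0,0],[1,0,0,0,0],[1,0,0,0,0]]' 60
python3 - <<'E'
from h import *
togo((.470,-.2415,.035),4.7)
S=ctrl.read_camera("scene");T=ctrl.read_camera("top");save(S,"s3.png",(190,120,310,225),6)
E
```

```text
time: 4.57
eef_pos: [0.47, -0.2414, 0.0353]
tcp_rot: [0.999, 0.041, -0.0, -0.0]
contact_force: [0.5, 0.6, 0.4]
opening: 0.3
finger_force: 0.0
time: 4.98
eef_pos: [0.47, -0.2414, 0.0353]
tcp_rot: [0.999, 0.041, -0.0, -0.0]
contact_force: [0.3, 0.2, 0.4]
opening: 0.175
finger_force: 59.6
time: 5.23
eef_pos: [0.47, -0.2414, 0.0353]
tcp_rot: [0.999, 0.041, -0.0, -0.0]
contact_force: [-0.3, 0.2, 0.5]
opening: 0.172
finger_force: 59.6
t 5.23 pos [ 0.47   -0.2414  0.0353] yaw 4.7 F [-0.3   0.18  0.52] open 0.172
shift mm [-0.   0.1  0.3] turn 0.0
```

View pics/s3.png

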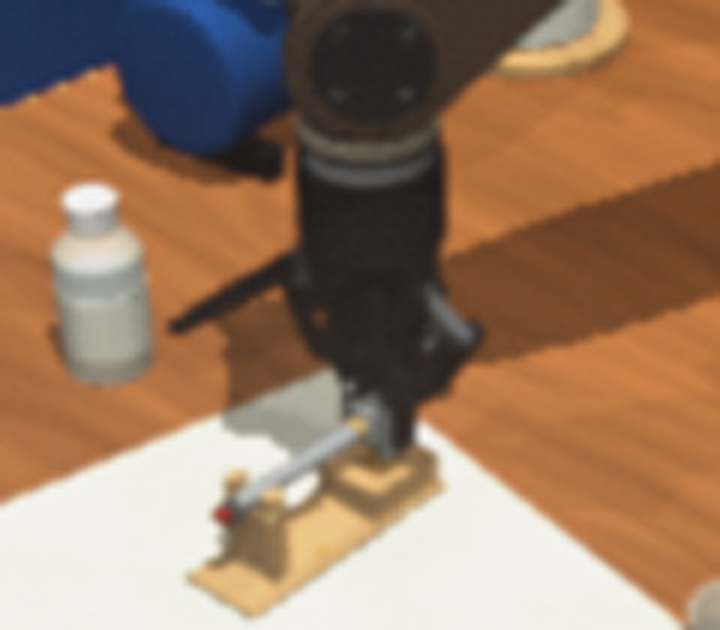

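```bash
python3 -m inch '[[1,0,0,-0.008,0],[1,0,0,-0.02,0],[1,0,0,-0.04,0],[1,0,0,-0.065,0],[1,0,0,-0.09,0]]'
python3 -m inch '[[1,0,0,-0.03,0],[1,0,0,-0.06,0],[1,0,-0.02,-0.09,0],[1,0.005,-0.05,-0.115,0],[1,0.008,-0.08,-0.125,0]]'
python3 -m inch '[[1,0.003,-0.033,0,0],[1,0.006,-0.066,0,0],[1,0.01,-0.1,0,0],[1,0.014,-0.135,0,0],[1,0.017,-0.17,0,0]]'
python3 -m inch '[[1,0.004,-0.035,0,0],[1,0.008,-0.07,0,0],[1,0.012,-0.105,0,0],[1,0.015,-0.135,0,0],[1,0.017,-0.16,0,0]]'
python3 -m inch '[[1,0.002,-0.02,0,0],[1,0.004,-0.035,0,0],[1,0.005,-0.045,0,0],[1,0.005,-0.05,0,0],[1,0.005,-0.0527,0,0]]'
python3 -m inch '[[1,0,0,0,0],[1,0,0,0,0],[1,0,0,0,0],[1,0,0,0,0]]'
python3 - <<'E'
from h import *
togo((.479,.2235,.2253),4.7)
S=ctrl.read_camera("scene");T=ctrl.read_camera("top")
save(S,"s4.png",(320,120,440,270),4)
np.savez("s4.npz",**{n+k:v for n,c in(("S",S),("T",T)) for k,v in c.items()})
p=ctrl.get_state()["eef_pos"]
for n,c in(("S",S),("T",T)):
    print(n,"tcp,mouth,head",proj(c,[p,p-[0,0,.0253],p+[0,0,.019]]).round(1).tolist())
    for q in("gauge","gauge_head","rod_tip","valve_foot"):
        for r in ctrl.tip_of(q,c)[:1]: print("  ",q,np.round(r["at"],1),round(r["score"],2))
E
```

```text
time: 5.75
eef_pos: [0.4697, -0.241, 0.1269]
tcp_rot: [0.999, 0.041, -0.0, -0.0]
contact_force: [0.3, -0.6, -0.3]
opening: 0.177
finger_force: 59.5
time: 6.17
eef_pos: [0.4729, -0.1614, 0.2566]
tcp_rot: [0.999, 0.04, 0.004, 0.002]
contact_force: [1.2, 0.0, -0.1]
opening: 0.173
finger_force: 59.5
time: 6.58
eef_pos: [0.474, 0.0116, 0.2517]
tcp_rot: [0.999, 0.041, 0.001, -0.0]
contact_force: [1.2, 0.2, -1.6]
opening: 0.174
finger_force: 59.5
time: 7.0
eef_pos: [0.4776, 0.173, 0.2516]
tcp_rot: [0.999, 0.042, 0.0, -0.0]
contact_force: [0.9, -0.6, -1.8]
opening: 0.176
finger_force: 59.5
time: 7.42
eef_pos: [0.4787, 0.2239, 0.2508]
tcp_rot: [0.999, 0.041, 0.0, 0.0]
contact_force: [-0.1, -0.4, -1.2]
opening: 0.176
finger_force: 59.5
time: 7.75
eef_pos: [0.479, 0.2229, 0.2503]
tcp_rot: [0.999, 0.04, -0.0, 0.0]
contact_force: [0.4, -0.1, -0.6]
opening: 0.174
finger_force: 59.5
t 7.75 pos [0.479  0.2229 0.2503] yaw 4.64 F [ 0.37 -0.05 -0.65] open 0.174
shift mm [ 0.  -0.6 25. ] turn -0.06
S tcp,mouth,head [[389.7, 205.3], [387.5, 214.3], [391.4, 198.4]]
   gauge [387.9 211. ] 0.76
   gauge_head [388.6 200.8] 0.74
   rod_tip [363.7 225. ] 0.59
   valve_foot [379.4 239.9] 0.93
T tcp,mouth,head [[194.2, 236.7], [195.6, 237.6], [193.1, 236.0]]
   gauge_head [147.8 289.1] 0.66
   valve_foot [201.3 242.1] 0.63
```

View pics/s4.png

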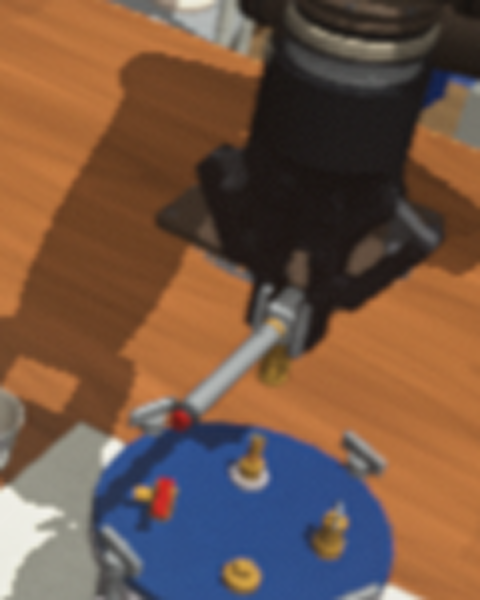

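Run:
```python
from h import *
d=np.load("s1.npz"); d4=np.load("s4.npz"); 
g=lambda d,n:{k[1:]:d[k] for k in d.files if k[0]==n}
def blob(c,uv,r):
    u,v=map(int,np.round(uv)); w=c["pixels"][v-r:v+r+1,u-r:u+r+1].astype(int)
    m=((w[:,:,0]>100)).astype(np.uint8)   # non-blue = washer+valve
    n,l,s,ce=cv2.connectedComponentsWithStats(m); k=1+np.argmax(s[1:,4])
    pts=np.argwhere(l==k)[:,::-1]+[u-r,v-r]
    return s[k],pts
for n,c,uv in(("S",g(d,"S"),(382,238)),("S4",g(d4,"S"),(382,238)),("T",g(d,"T"),(199,240))):
    s,p=blob(c,uv,9)
    print(n,s.tolist(),"cent",p.mean(0).round(2),"cols",p[:,0].min(),p[:,0].max(),"rows",p[:,1].min(),p[:,1].max())
    low=p[p[:,1]>=(p[:,1].max()-5)]
    for y in range(p[:,1].min(),p[:,1].max()+1): r=p[p[:,1]==y][:,0]; print("  ",y,r.min(),r.max(),end=";")
    print()
    for xyz in((.479,.2235),(.477,.2235),(.481,.2235),(.479,.2215),(.479,.2255)): print("   ",xyz,proj(c,[(*xyz,.151),(*xyz,.181)]).round(1).tolist())
```

```text
S [5, 0, 9, 14, 81] cent [382.53 236.65] cols 378 386 rows 229 242
   229 383 385;   230 383 385;   231 383 385;   232 383 385;   233 383 385;   234 381 385;   235 380 385;   236 378 386;   237 378 386;   238 378 386;   239 378 386;   240 378 386;   241 380 385;   242 381 384;
    (0.479, 0.2235) [[381.5, 238.6], [383.9, 229.1]]
    (0.477, 0.2235) [[382.0, 238.2], [384.4, 228.7]]
    (0.481, 0.2235) [[381.0, 239.0], [383.4, 229.5]]
    (0.479, 0.2215) [[380.8, 238.2], [383.2, 228.7]]
    (0.479, 0.2255) [[382.2, 239.0], [384.7, 229.5]]
S4 [5, 0, 9, 14, 81] cent [382.53 236.65] cols 378 386 rows 229 242
   229 383 385;   230 383 385;   231 383 385;   232 383 385;   233 383 385;   234 381 385;   235 380 385;   236 378 386;   237 378 386;   238 378 386;   239 378 386;   240 378 386;   241 380 385;   242 381 384;
    (0.479, 0.2235) [[381.5, 238.6], [383.9, 229.1]]
    (0.477, 0.2235) [[382.0, 238.2], [384.4, 228.7]]
    (0.481, 0.2235) [[381.0, 239.0], [383.4, 229.5]]
    (0.479, 0.2215) [[380.8, 238.2], [383.2, 228.7]]
    (0.479, 0.2255) [[382.2, 239.0], [384.7, 229.5]]
T [6, 6, 7, 7, 42] cent [198.88 239.95] cols 196 202 rows 237 243
   237 197 201;   238 196 202;   239 196 202;   240 196 202;   241 196 202;   242 196 201;   243 197 201;
    (0.479, 0.2235) [[199.4, 240.1], [197.8, 239.1]]
    (0.477, 0.2235) [[199.4, 240.8], [197.8, 239.8]]
    (0.481, 0.2235) [[199.4, 239.4], [197.8, 238.4]]
    (0.479, 0.2215) [[200.1, 240.1], [198.5, 239.1]]
    (0.479, 0.2255) [[198.7, 240.1], [197.1, 239.1]]
```

```bash
python3 -m inch '[[1,0,-0.0016,0.008,0],[1,0,-0.0016,0.018,0],[1,0,-0.0016,0.028,0],[1,0,-0.0016,0.036,0],[1,0,-0.0016,0.038,0]]'
python3 -m inch '[[1,0,0,0,0],[1,0,0,0,0],[1,0,0,0,0]]'
python3 - <<'E'
from h import *
togo((.479,.2245,.2018),4.7)
S=ctrl.read_camera("scene"); save(S,"s5.png",(350,180,420,250),8)
p=ctrl.get_state()["eef_pos"]; print(proj(S,[p-[0,0,.0253],(.479,.2245,.181)]))
E
```

```text
time: 8.67
eef_pos: [0.4774, 0.2248, 0.2093]
tcp_rot: [0.999, 0.041, -0.002, 0.001]
contact_force: [0.6, -0.5, -1.8]
opening: 0.174
finger_force: 59.5
time: 8.92
eef_pos: [0.4792, 0.2252, 0.2128]
tcp_rot: [0.999, 0.041, 0.0, -0.0]
contact_force: [-0.9, -1.4, -0.2]
opening: 0.179
finger_force: 59.5
t 8.92 pos [0.4792 0.2252 0.2128] yaw 4.7 F [-0.89 -1.38 -0.24] open 0.179
shift mm [-0.2  0.7 11. ] turn -0.0
[[385.0602296  227.30294558]
 [384.28529148 229.28727175]]
```

View pics/s5.png

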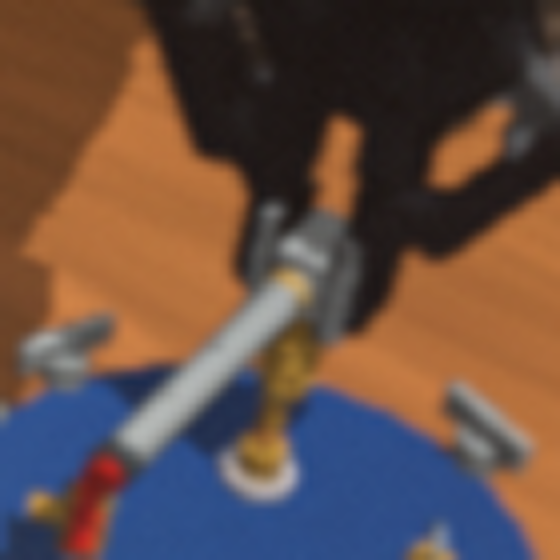

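```bash
python3 -m inch '[[1,0,0.0004,0.002,0],[1,0,0.0004,0.004,0],[1,0,0.0004,0.004,0],[1,0,0.0004,0.004,0]]'
python3 -m inch '[[1,0,0,0.001,0],[1,0,0,0.002,0],[1,0,0,0.002,0],[1,0,0,0.002,0]]'
```

```text
time: 9.3
eef_pos: [0.4787, 0.2247, 0.2082]
tcp_rot: [0.999, 0.041, -0.0, 0.0]
contact_force: [1.1, 0.0, -1.5]
opening: 0.173
finger_force: 59.5
time: 9.63
eef_pos: [0.4788, 0.2248, 0.2062]
tcp_rot: [0.999, 0.041, -0.0, 0.0]
contact_force: [-0.3, 0.6, -1.3]
opening: 0.178
finger_force: 59.5
```

```bash
python3 -m inch '[[1,0,0,0.001,0],[1,0,0,0.002,0],[1,0,0,0.002,0],[1,0,0,0.002,0]]'
```

```text
time: 9.97
eef_pos: [0.4788, 0.2247, 0.2042]
tcp_rot: [0.999, 0.041, -0.0, 0.0]
contact_force: [0.0, -0.5, -1.2]
opening: 0.176
finger_force: 59.5
```

```bash
for i in 1; do python3 -m inch '[[1,0,0,0.001,0],[1,0,0,0.001,0],[1,0,0,0.001,0]]'; done | grep -E "pos|force"; python3 -m inch '[[1,0,0,0.001,0],[1,0,0,0.001,0],[1,0,0,0.001,0]]'|grep -E "pos|force"
```

```text
eef_pos: [0.479, 0.2248, 0.2035]
contact_force: [0.7, 0.2, -0.3]
finger_force: 59.6
eef_pos: [0.4791, 0.2248, 0.2027]
contact_force: [0.3, 0.0, 1.5]
finger_force: 59.7
```

```bash
python3 -m inch '[[1,0,0,0.001,0],[1,0,0,0.001,0],[1,0,0,0.001,0]]'|grep -E "pos|force"
```

```text
eef_pos: [0.4791, 0.2248, 0.2019]
contact_force: [-0.1, -0.8, 3.3]
finger_force: 60.2
```

```bash
python3 -m inch '[[1,0,0,0.001,0],[1,0,0,0.001,0],[1,0,0,0.001,0]]'|grep -E "pos|force"; python3 -c "
from h import *
S=ctrl.read_camera('scene'); save(S,'s6.png',(340,180,410,250),8)"
```

```text
eef_pos: [0.4793, 0.2249, 0.2013]
contact_force: [-0.6, -0.3, 5.2]
finger_force: 60.4
```

```bash
python3 -m inch '[[1,0,0,0.001,0],[1,0,0,0.001,0],[1,0,0,0.001,0]]'|grep -E "pos|force"
```

```text
eef_pos: [0.4793, 0.2247, 0.2005]
contact_force: [-0.7, -1.5, 5.6]
finger_force: 60.5
```

```bash
python3 -m inch '[[1,0,0,0.001,0],[1,0,0,0.001,0],[1,0,0,0.001,0]]'|grep -E "pos|force"
```

```text
eef_pos: [0.4793, 0.2247, 0.1998]
contact_force: [-0.9, -1.2, 7.0]
finger_force: 60.6
```

```bash
python3 -m inch '[[1,0,0,0.0008,0],[1,0,0,0.0008,0],[1,0,0,0.0008,0]]'|grep -E "pos|force"
python3 - <<'E'
from h import *
S=ctrl.read_camera('scene'); save(S,'s7.png',(340,180,410,250),8)
p=ctrl.get_state()["eef_pos"]; u=np.array([np.cos(np.radians(4.7)),np.sin(np.radians(4.7)),0])
print("rod in/0.015/.03",proj(S,[p+[0,0,.019]+u*(.1165+e) for e in(0,.015,.03)]).round(1).tolist())
print([(np.round(r["at"],1),round(r["score"],2)) for r in ctrl.tip_of("rod_tip",S)[:2]])
E
```

```text
eef_pos: [0.4794, 0.2247, 0.1992]
contact_force: [-1.4, -2.3, 6.2]
finger_force: 60.7
rod in/0.015/.03 [[360.8, 244.2], [357.1, 248.1], [353.2, 252.0]]
[(array([352.7, 251. ]), 0.5)]
```

View pics/s7.png

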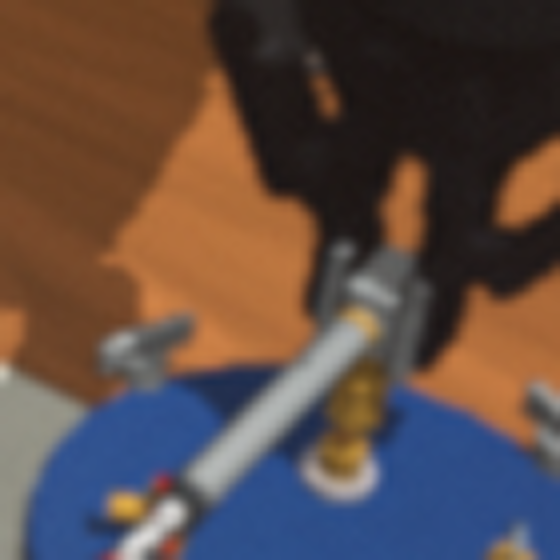

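```bash
python3 -m inch '[[1,0,0,0.0008,0],[1,0,0,0.0008,0],[1,0,0,0.0008,0]]'|grep -E "pos|force"
```

```text
eef_pos: [0.4794, 0.2247, 0.199]
contact_force: [-2.4, -2.4, 9.5]
finger_force: 61.0
```

```bash
python3 -m inch '[[1,0,0,0.0006,0],[1,0,0,0.0006,0],[1,0,0,0.0006,0]]'|grep -E "pos|force"
```

```text
eef_pos: [0.4795, 0.2247, 0.199]
contact_force: [-3.5, -0.9, 12.5]
finger_force: 61.3
```

```bash
python3 -m inch '[[1,0,0,0.0005,0],[1,0,0,0.0005,0],[1,0,0,0.0005,0]]'|grep -E "pos|force"
```

```text
eef_pos: [0.4795, 0.2247, 0.1989]
contact_force: [-5.2, -1.9, 13.8]
finger_force: 61.5
```

```bash
for k in 1; do python3 -m inch '[[1,0,0,-0.0003,0],[1,0,0,-0.0003,0],[1,0,0,-0.0003,0],[1,0,0,-0.0003,0],[1,0,0,-0.0003,0]]'; done|grep -E "pos|force"
python3 -m inch '[[1,0,0,0,0],[1,0,0,0,0],[1,0,0,0,0],[1,0,0,0,0],[1,0,0,0,0]]'|grep -E "pos|force"
python3 -m inch '[[1,0,0,0,0],[1,0,0,0,0],[1,0,0,0,0],[1,0,0,0,0],[1,0,0,0,0]]'|grep -E "pos|force"
python3 - <<'E'
from h import *
S=ctrl.read_camera('scene')
print([(np.round(r["at"],1),round(r["score"],2)) for r in ctrl.tip_of("rod_tip",S)[:2]])
togo((.479,.2245,.26),4.7)
E
```

```text
eef_pos: [0.4795, 0.2247, 0.1989]
contact_force: [-5.0, -2.3, 11.9]
finger_force: 61.4
eef_pos: [0.4795, 0.2247, 0.199]
contact_force: [-4.3, -2.6, 12.4]
finger_force: 61.4
eef_pos: [0.4795, 0.2247, 0.1989]
contact_force: [-4.5, -2.1, 12.3]
finger_force: 61.4
[(array([209.5, 184.1]), 0.66), (array([462.8, 292.3]), 0.6)]
t 13.97 pos [0.4795 0.2248 0.199 ] yaw 4.72 F [-4.52 -1.34 13.14] open 0.178
shift mm [ -0.4   0.2 -61. ] turn 0.02
```

```bash
python3 -m inch '[[1,0,0,-0.003,0],[1,0,0,-0.008,0],[1,0,0,-0.02,0],[1,0,0,-0.04,0],[1,0,0,-0.062,0]]'
python3 -m inch '[[1,0,0,0,0],[1,0,0,0,0],[1,0,0,0,0]]'
python3 - <<'E'
from h import *
togo((.470,-.2414,.16),4.7)
S=ctrl.read_camera('scene');T=ctrl.read_camera('top')
p=ctrl.get_state()["eef_pos"]; u=np.array([np.cos(np.radians(4.7)),np.sin(np.radians(4.7)),0])
for c in(S,T):
    print("rod 0/.015/.03",proj(c,[p+[0,0,.019]+u*(.1165+e) for e in(0,.015,.03)]).round(1).tolist(),"mouth,head",proj(c,[p-[0,0,.0253],p+[0,0,.019]]).round(1).tolist())
    for q in("rod_tip","gauge","gauge_head"):print(q,[(np.round(r["at"],1),round(r["score"],2)) for r in ctrl.tip_of(q,c)[:2]])
w=S["pixels"].astype(int);m=(w[:,:,0]>150)&(w[:,:,1]<70)&(w[:,:,2]<80);v,uu=np.nonzero(m[190:270,330:400]);print("red px",len(v),uu.mean()+330 if len(v) else 0,v.mean()+190 if len(v) else 0)
E
```

```text
time: 14.38
eef_pos: [0.4776, 0.2245, 0.2567]
tcp_rot: [0.999, 0.041, -0.002, 0.0]
contact_force: [0.2, 0.3, 0.4]
opening: 0.178
finger_force: 59.5
time: 14.63
eef_pos: [0.4782, 0.2246, 0.2566]
tcp_rot: [0.999, 0.041, -0.001, 0.0]
contact_force: [0.1, 0.2, -1.4]
opening: 0.179
finger_force: 59.5
t 14.63 pos [0.4782 0.2246 0.2566] yaw 4.7 F [ 0.12  0.23 -1.38] open 0.179
shift mm [-46.1 463.7  96.8] turn 0.0
rod 0/.015/.03 [[365.5, 223.0], [361.6, 226.8], [357.7, 230.7]] mouth,head [[388.8, 212.4], [392.8, 196.4]]
rod_tip [(array([354.6, 229.4]), 0.61)]
gauge [(array([388.7, 212.3]), 0.8)]
gauge_head [(array([391.5, 198.2]), 0.74)]
rod 0/.015/.03 [[189.2, 193.7], [188.8, 188.2], [188.5, 182.9]] mouth,head [[194.8, 237.9], [192.2, 236.3]]
rod_tip [(array([186.4, 183. ]), 0.38)]
gauge []
gauge_head []
red px 29 360.0689655172414 242.3793103448276
```

```bash
python3 -m inch '[[1,-0.002,0.02,0,0],[1,-0.005,0.05,0,0],[1,-0.0085,0.085,0,0],[1,-0.012,0.12,0,0],[1,-0.015,0.155,0,0]]' | grep pos
python3 -m inch '[[1,-0.0035,0.035,0,0],[1,-0.007,0.07,0,0],[1,-0.0105,0.105,0,0],[1,-0.014,0.14,0,0],[1,-0.017,0.175,0,0]]'| grep pos
python3 -m inch '[[1,-0.0035,0.035,0.01,0],[1,-0.007,0.07,0.03,0],[1,-0.01,0.1,0.055,0],[1,-0.012,0.12,0.08,0],[1,-0.0135,0.1337,0.1,0]]'| grep pos
python3 -m inch '[[1,0,0,0.03,0],[1,0,0,0.045,0],[1,0,0,0.05,0],[1,0,0,0.05,0],[1,0,0,0.05,0]]'
python3 - <<'E'
from h import *
togo((.470,-.2414,.0353),4.7)
S=ctrl.read_camera('scene'); save(S,"s8.png",(200,140,290,225),7)
p=ctrl.get_state()["eef_pos"]; u=np.array([np.cos(np.radians(4.7)),np.sin(np.radians(4.7)),0])
print(proj(S,[p-[0,0,.0253],p+[0,0,.019],p+[0,0,.019]+u*.112,p+[0,0,.019]+u*.1465]).round(1).tolist())
for q in("gauge","gauge_head","rod_tip"):print(q,[(np.round(r["at"],1),round(r["score"],2)) for r in ctrl.tip_of(q,S)[:2]])
E
```

```text
eef_pos: [0.4763, 0.0678, 0.258]
eef_pos: [0.4736, -0.1085, 0.2581]
eef_pos: [0.4707, -0.2432, 0.1562]
time: 16.7
eef_pos: [0.4721, -0.2413, 0.1087]
tcp_rot: [0.999, 0.041, 0.0, 0.0]
contact_force: [0.4, -0.2, -0.3]
opening: 0.175
finger_force: 59.5
t 16.7 pos [ 0.4721 -0.2413  0.1087] yaw 4.72 F [ 0.38 -0.21 -0.29] open 0.175
shift mm [-2.1 -0.2 73.4] turn 0.02
[[251.6, 181.0], [251.2, 169.0], [224.4, 184.9], [215.5, 190.2]]
gauge [(array([254.1, 182. ]), 0.62)]
gauge_head [(array([254.3, 171.5]), 0.45)]
rod_tip [(array([217.2, 188. ]), 0.39)]
```

View pics/s8.png

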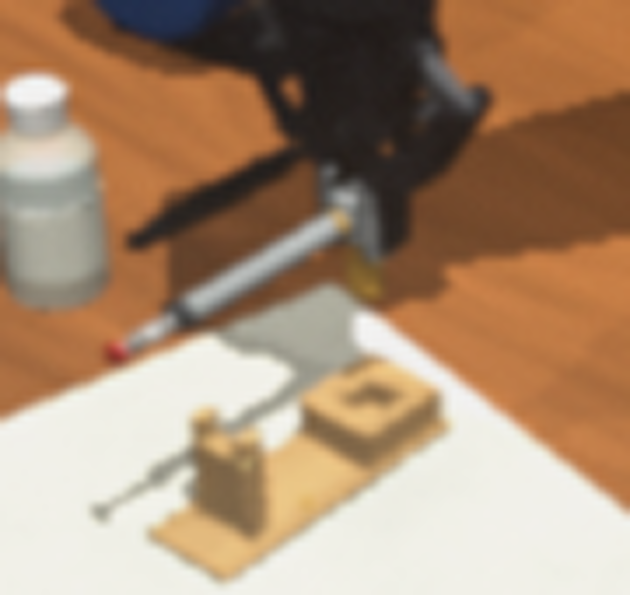

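```bash
python3 -m inch '[[1,-0.001,0,0.01,0],[1,-0.001,0,0.02,0],[1,-0.001,0,0.03,0],[1,-0.001,0,0.03,0],[1,-0.001,0,0.03,0]]' >/dev/null
python3 -m inch '[[1,0,0,0,0],[1,0,0,0,0],[1,0,0,0,0],[1,0,0,0,0],[1,0,0,0,0]]' >/dev/null
python3 -c "
from h import *
togo((.470,-.2414,.0353),4.7)"
```

```text
t 17.73 pos [ 0.4707 -0.2413  0.0783] yaw 4.7 F [ 0.44 -0.39 -0.24] open 0.176
shift mm [-0.7 -0.  43. ] turn 0.0
```

```bash
python3 -m inch '[[1,-0.0007,0,0.008,0],[1,-0.0007,0,0.016,0],[1,-0.0007,0,0.022,0],[1,-0.0007,0,0.024,0],[1,-0.0007,0,0.024,0]]' |grep -E "pos|force"
python3 -m inch '[[1,0,0,0.002,0],[1,0,0,0.004,0],[1,0,0,0.006,0],[1,0,0,0.008,0],[1,0,0,0.008,0]]' |grep -E "pos|force"
```

```text
eef_pos: [0.469, -0.2406, 0.0525]
contact_force: [0.2, 0.8, -1.3]
finger_force: 59.5
eef_pos: [0.4696, -0.2411, 0.0455]
contact_force: [-0.6, -0.4, -0.9]
finger_force: 59.5
```

```bash
python3 -m inch '[[1,0,0,0.002,0],[1,0,0,0.004,0],[1,0,0,0.006,0],[1,0,0,0.007,0],[1,0,0,0.007,0]]' |grep -E "pos|force"; python3 -m inch '[[1,0,0,0.001,0],[1,0,0,0.002,0],[1,0,0,0.002,0]]' |grep -E "pos|force"
python3 -c "
from h import *
togo((.470,-.2414,.0353),4.7)"
```

```text
eef_pos: [0.4696, -0.2411, 0.0386]
contact_force: [-0.1, -0.2, -1.4]
finger_force: 59.5
eef_pos: [0.4697, -0.2412, 0.0368]
contact_force: [-0.9, -0.0, -0.7]
finger_force: 59.5
t 19.23 pos [ 0.4697 -0.2412  0.0368] yaw 4.7 F [-0.91 -0.01 -0.7 ] open 0.179
shift mm [0.2 0.2 1.5] turn 0.0
```

```bash
python3 -m inch '[[1,0.0002,0.0002,0.0005,0],[1,0.0002,0.0002,0.001,0],[1,0.0002,0.0002,0.001,0]]' |grep -E "pos|force"; python3 -m inch '[[1,0,0,0.0004,0],[1,0,0,0.0004,0],[1,0,0,0.0004,0]]' |grep -E "pos|force"
```

```text
eef_pos: [0.47, -0.2414, 0.0359]
contact_force: [-0.4, -0.1, -1.2]
finger_force: 59.5
eef_pos: [0.47, -0.2414, 0.0355]
contact_force: [-0.4, 0.6, 0.1]
finger_force: 59.5
```

```bash
python3 -m inch '[[1,0,0,0.0004,0],[1,0,0,0.0004,0],[1,0,0,0.0004,0]]' |grep -E "pos|force"
```

```text
eef_pos: [0.4701, -0.2415, 0.0353]
contact_force: [0.4, 0.4, 0.6]
finger_force: 59.7
```

```bash
python3 -m inch '[[0.82,0,0,0,0],[0.78,0,0,0,0],[0.74,0,0,0,0],[0.65,0,0,0,0],[0.5,0,0,0,0]]' 20
python3 -m inch '[[0.3,0,0,0,0],[0.2,0,0,0,0],[0.2,0,0,0,0],[0.2,0,0,0,0],[0.2,0,0,0,0]]'
python3 -m inch '[[0.2,0,0,-0.01,0],[0.2,0,0,-0.03,0],[0.2,0,0,-0.06,0],[0.2,0,0,-0.09,0],[0.2,0,0,-0.12,0]]'
python3 -m inch '[[0.2,-0.02,0.02,-0.03,0],[0.2,-0.02,0.05,-0.05,0],[0.2,-0.02,0.08,-0.06,0],[0.2,-0.02,0.09,-0.06,0],[0.2,-0.02,0.09,-0.06,0]]'
python3 - <<'E'
from h import *
S=ctrl.read_camera('scene');T=ctrl.read_camera('top')
for r in("gauge_head","rod_tip","saddle","gauge"):
    for x in tip2(r,S,T)[:1]: print(r,*x)
d=np.load("s1.npz")
for n,c in(("S",S),("T",T)):
    df=np.abs(c["pixels"].astype(int)-d[n+"pixels"]).max(2)
    lo=(215,180,270,225) if n=="S" else (320,195,380,270)
    print(n,"changed in gauge crop",(df[lo[1]:lo[3],lo[0]:lo[2]]>60).sum(), [np.argwhere(df[lo[1]:lo[3],lo[0]:lo[2]]>60)[:40,::-1].tolist()])
u=np.array([np.cos(np.radians(4.7)),np.sin(np.radians(4.7)),0])
print(proj(S,np.array([.47,-.2414,.054])+u*.1465),proj(T,np.array([.47,-.2414,.054])+u*.1465))
a=cv2.resize(T["pixels"][180:270,320:380,::-1],None,fx=6,fy=6,interpolation=cv2.INTER_CUBIC)
b=cv2.resize(S["pixels"][180:234,203:268,::-1],None,fx=6,fy=6,interpolation=cv2.INTER_CUBIC)
b=cv2.copyMakeBorder(b,0,a.shape[0]-b.shape[0],0,0,cv2.BORDER_CONSTANT);cv2.imwrite("pics/end.png",np.hstack([a,b]))
togo((.4,-.3,.2),4.7)
E
```

```text
time: 20.4
eef_pos: [0.4701, -0.2415, 0.0352]
tcp_rot: [0.999, 0.041, 0.0, 0.0]
contact_force: [1.3, 0.1, -1.1]
opening: 0.475
finger_force: 0.0
time: 20.82
eef_pos: [0.47, -0.2414, 0.0351]
tcp_rot: [0.999, 0.041, -0.0, -0.0]
contact_force: [-0.5, 0.3, 0.5]
opening: 0.8
finger_force: 0.0
time: 21.23
eef_pos: [0.4698, -0.2412, 0.157]
tcp_rot: [0.999, 0.041, -0.0, -0.0]
contact_force: [-0.3, -0.5, 0.7]
opening: 0.801
finger_force: 0.0
time: 21.65
eef_pos: [0.4576, -0.335, 0.2167]
tcp_rot: [0.999, 0.04, 0.001, 0.001]
contact_force: [0.8, 0.6, 0.5]
opening: 0.798
finger_force: 0.0
gauge_head [ 0.4707 -0.2462  0.0453] 0.0012 0.77 0.49
rod_tip [ 0.467  -0.2505  0.0053] 0.0098 0.6 0.54
saddle [ 0.5669 -0.2317  0.0609] 0.0025 0.83 0.8
gauge [ 0.4639 -0.2321  0.0186] 0.005 0.48 0.63
S changed in gauge crop 19 [[[10, 24], [11, 24], [10, 25], [11, 25], [12, 25], [11, 26], [3, 29], [4, 29], [5, 29], [3, 30], [4, 30], [5, 30], [6, 30], [3, 31], [4, 31], [5, 31], [4, 38], [5, 38], [4, 39]]]
T changed in gauge crop 245 [[[27, 3], [26, 4], [27, 4], [28, 4], [31, 9], [32, 9], [31, 10], [31, 11], [32, 11], [31, 12], [32, 12], [27, 13], [28, 13], [29, 13], [30, 14], [32, 14], [30, 15], [32, 15], [32, 16], [32, 22], [29, 30], [36, 32], [36, 33], [58, 43], [59, 43], [56, 44], [57, 44], [58, 44], [59, 44], [56, 45], [57, 45], [58, 45], [59, 45], [56, 46], [57, 46], [58, 46], [59, 46], [56, 47], [57, 47], [58, 47]]]
[[218.5809732  210.48215023]] [[346.28717799 198.33865519]]
t 22.15 pos [ 0.4575 -0.3321  0.2148] yaw 4.75 F [ 0.79 -0.27  0.27] open 0.797
shift mm [-54.7 -36.7  14.9] turn 0.05
```

```bash
python3 -c "
from plant import ctrl
print(ctrl.sign_off())"
```

```text
the job is handed in; nothing more can be done
None
```

The job is handed in: I held the gauge fully home on the valve for over a second, at 12 to 14 N on the wrist sensor (about 1 N more on the valve), then set it back in its rest. The rod still shows about 30 mm, and the arm is clear after about 22 s.

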